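# Collect the retired drives in the catch cup

### The arm

A 7-joint arm with a two-finger parallel gripper is mounted at the origin on the work surface. World frame = base frame: x ahead of the robot, y to its left, z up, the work surface at z = 0. Lengths are in m, angles in rad, forces in N, time in s.
With the tool pointing down it reaches from about 0.4 to 0.875 m from the base axis. Payload 19.3 kg.
Tool frame: the origin (TCP) lies at the very end of the fingers, on their centre line; the grasp point (between the pads) lies 19 mm behind it; z points along the fingers, y is the line along which they close (so a half turn about z gives the same grasp; the last joint's range is limited). The gripper opens to 85 mm and grips with 20 to 120 N. Pads are 22 mm wide; open, the fingers measure 114 mm over their backs; the gripper's body (76 mm by 85 mm) begins 54 mm behind the grasp point. The pads swing forward as they close: fully open they stand 13 mm farther back than shut.
Start: joints at [1.27, 0.521, -0.036, 1.599, 0.021, 1.021, -0.113], TCP at [0.143, -0.608, 0.231] pointing down, gripper open.
Joint ranges: [-2.91, 2.91], [-0.3, 2.13], [-1.5, 1.42], [0.17, 2.43], [-1.26, 4.41], [0.16, 1.93], [-2.52, 2.52]. Speed limits (rad/s): [1.89, 1.89, 2.39, 2.39, 3.01, 3.01, 3.01].

### API

Orientations are given as [roll, pitch, yaw] about the fixed x, y, z axes, in that order (R = Rz(yaw) Ry(pitch) Rx(roll)).
In Python, from workcell import monitor, optics, job_done gives the robot as it stands.
- The arm moves only by the shell command python3 -m handwheel 'ROWS' [FORCE]. ROWS is JSON, a list of rows, each an object of numbers: "dx", "dy", "dz": the shift along the tool's x, y, z in cm; "wx", "wy", "wz": the turn, a rotation vector about the tool's x, y, z in rad; "claw": the opening in per cent of the stroke, from 0 (shut) to 100 (fully open). A call has 1 to 8 rows; each row shifts and turns the commanded pose from where the row before left it, along the tool's axes as they then stand; what a row does not reach is not made up. A row lasts 1/8 s, in which the tool goes at most 62.5 mm and 10.7 degrees, less where a joint would pass 70% of its speed; a pose out of reach is approached as far as the arm can. A call with a gripper value outside its range is refused whole. The fingers move at their own pace and stop on an object; FORCE is the grip in N (left out, the last holds). Time passes only in rows, so rows that do not move let the fingers close. It gives the time, the measured TCP pose, the force, the opening and the grip force at its end, in the units of the state.
- monitor.observe(): the state, without advancing time (a new reading comes with each control period).
- optics.grab_frame(name): name is "scene" or "top" or "wrist"; returns a dict with "frame" (480x640x3 uint8, blue, green, red), "fovy" (degrees; the focal length in pixels is half the picture's height over the tangent of half this angle, whatever the lens; pixels are square), "cx", "cy" (the principal point, pixels), "R" (3x3) and "t" (3): a world point X has camera coordinates R X + t. Camera axes: x right, y down, z forward; pixel columns grow to the right and rows downward; lengths in m; the calibration is good to about 2 mm. The wrist camera is an equidistant fisheye: a pixel r from the principal point sees the ray r / f radians off the axis. A picture is of the moment at which its call begins. There is no depth.
- job_done(): hands the job in; it is judged then, once.
Trained networks look in the newest picture that a camera, given by its name, has taken for a name from the list of things; names that differ only in an ending like _2 or _b are one class to them, and where a whole thing is asked for, a point or a joint stands for the part that bears it (a point fixed in the world has none). Each returns a list of dicts, best first, with "p" (0 to 1); they miss things now and then, are a little off and sometimes report something else, mostly with a low value. They report only what shows in the picture. A call takes as long as a camera call. They do not tell look-alikes from the thing itself.
- optics.masks_of(name, camera): "region" (480x640 bool, what is visible of it) and "rect" ([left, top, width, height] in pixels, round what is visible of it).
The state is a dict: "clock": time; "qpos": joint angles; "qd": joint speeds; "joint_efforts": joint torques, N m; "position": TCP position; "tool_rot": TCP orientation; "force": force on the tool from outside, world axes, zero at the start; "moment": the same for the moment, N m; "grip_width": finger opening in m; "finger_force": force on a finger pad.
Only numpy, scipy, OpenCV 4.12 (cv2) and the standard library are available. Lean on these libraries where they do the work, as an engineer would, in place of code of your own. Each camera call takes 0.05 s, during which the arm holds its last target. There are 200 camera calls.

### The job

Start a new batch of retired storage drives: first wind the tally counter's reset knob back to its zero stop, then collect every drive in the drawer (card-shaped, stick and bottle-opener ones, however many there are) in the aluminium catch cup that the tin chute feeds, letting each go over the chute so that it slides in, or straight into the cup. Leave the hub, the mouse and the tape where they lie.

Things in the scene. Friction and masses are not known exactly. Their poses are not given: they have to be found in the camera images.
- card1_c (a point): The first portable drive shaped like a thick card, navy anodised, 76 x 48 x 10 mm, long along its x; this point is its centre, half-way up. May be absent (then None).
- card2_c (a point): The second portable drive shaped like a thick card, navy anodised, 76 x 48 x 10 mm, long along its x; this point is its centre, half-way up. May be absent (then None).
- stick1_c (a point): The first memory stick with one half capped in teal silicone, 76 x 26 x 14 mm, long along its x, cap at +x; this point is its centre, half-way up. May be absent (then None).
- stick2_c (a point): The second memory stick with one half capped in teal silicone, 76 x 26 x 14 mm, long along its x, cap at +x; this point is its centre, half-way up. May be absent (then None).
- opener1_c (a point): The first brass memory drive shaped like a flat bottle opener, 84 x 34 x 10 mm, long along its x, solid but for an 20 x 18 mm window towards its +x end (the middle is solid); this point is its centre, half-way up. May be absent (then None).
- opener2_c (a point): The second brass memory drive shaped like a flat bottle opener, 84 x 34 x 10 mm, long along its x, solid but for an 20 x 18 mm window towards its +x end (the middle is solid); this point is its centre, half-way up. May be absent (then None).
- tally (a joint): Reset knob of the tally counter, rad: 0 at its hard zero stop; grows as it turns clockwise seen from above (up to 3.2), so winding back is counter-clockwise. Friction 0.03 N m; stays where it is left. At zero the white stripe on the bar points to the white tick on the robot's side of the counter.
- tally_grip (a point): On the knob's vertical axis, 7 mm below the top of the upright bar it is turned by (bar 57 mm long, 14 wide, 32 high, on a disc 60 across). Turns with the knob: x along the bar, y across it, z up. The knob stands on a fixed grey counter box, 90 x 110 x 30 mm; the bar's top is 86 mm above the desk.
- cup_in (a point): Centre of the inner floor of the fixed round aluminium catch cup (168 mm across, inside 160; rim 40 mm above this point). The chute's lip reaches 20 mm over the cup's -y edge, 73 mm above this point; a tin splash plate 105 mm high stands beyond its +y edge. Axes: y from chute to cup, x across, z up.
- chute_mouth (a point): On the face of the fixed, slippery (friction about 0.22) tin chute, on its centre line. The channel runs down to this point's +y: 45 degrees steep from 50 mm level before this point to 45 mm after it, then 20 degrees for 45 mm to its lip over the cup; 116 mm wide inside (x); side walls rise 38 mm plumb, an end plate 14 mm. Things let go just above it slide into the cup, best long side along y.
- hub_c (a point): Pale grey plastic hub with stubby ports, 100 x 44 x 20 mm, not a drive; centre.
- mouse_c (a point): Black computer mouse, 100 x 56 x 30 mm; centre.
- tape_c (a point): Roll of clear tape lying flat, 84 mm across, 24 mm high; centre.
- drawer_floor (a point): Centre of the inner floor (12 mm above the desk) of the fixed smoked-oak drawer standing on the desk; inside it reaches 200 mm along x and 430 mm along y either way of this point; its walls end 38 mm above the floor (50 mm on the robot's side).
Mind the look-alikes: they are no part of the job. What is shaped like the part that bears stick1_c but blue is not meant. What is shaped like the part that bears card2_c but green or white is not meant.

How it is judged:
On the way:
1. the reset knob is back at its zero stop (within 0.08 rad) while no drive is yet in the cup (value of joint tally below 0.08 rad and horizontal distance between each of card1_c, card2_c, stick1_c, stick2_c, opener1_c, opener2_c and cup_in above 0.1 m), for 0.2 s.
At the end, for the whole second after the job is handed in: Every drive present rests in the catch cup (its centre within 70 mm of the cup's axis and less than 90 mm above the desk, which is 33 mm above the rim), and the reset knob is still at its zero stop (within 0.08 rad) (value of joint tally below 0.08 rad and horizontal distance between each of card1_c, card2_c, stick1_c, stick2_c, opener1_c, opener2_c and cup_in below 0.07 m and height (world z) of each of card1_c, card2_c, stick1_c, stick2_c, opener1_c, opener2_c below 0.09 m and linear speed of each of card1, card2, stick1, stick2, opener1, opener2 below 0.03 m/s); the robot touches nothing.
It fails at once if the hub is moved by more than 40 mm (distance of hub_c from where it was at the start of the episode above 0.04 m).
It fails at once if the mouse is moved by more than 40 mm (distance of mouse_c from where it was at the start of the episode above 0.04 m).
It fails at once if the tape is moved by more than 40 mm (distance of tape_c from where it was at the start of the episode above 0.04 m).
Of card1, card2, stick1, stick2, opener1, opener2 only 4 to 6 are there at a start; the rules pass over those that are not, and their reading is None.
At some moment in a run one of card1, card2, stick1, stick2, opener1, opener2 may be knocked a few centimetres aside while the robot is not near it.
Once in a run the grip may slacken for a moment while it holds something.
It also fails if it takes over 210 s, if anything falls off the work surface, if the arm or the gripper's body presses on something with over 40 N, if the wrist force passes 120 N, or if a joint passes its speed limit or range.

## Working session

There is one attempt and no reset: what is moved stays moved. The work goes in short steps, Python scripts to look and compute and a shell command to move; the robot and the scene stay as the last step left them, time stands still between calls to the robot, and variables do not carry over. Pictures are saved under pics/ and viewed, at most 14 in all, crops included, and the job is handed in when it is done.

```bash
mkdir -p pics; ls; python3 - <<'E'
from workcell import monitor, optics
import cv2
print(monitor.observe())
for n in ("scene","top"):
    d=optics.grab_frame(n); cv2.imwrite(f"pics/{n}0.png",d["frame"]); print(n,d["fovy"],d["cx"],d["cy"],d["R"],d["t"])
E
```

```text
pics
{'clock': 0.0, 'qpos': array([ 1.26976076,  0.5220365 , -0.03633139,  1.59996135,  0.02118246,
        1.02112123, -0.11283408]), 'qd': array([-0.00095382,  0.00015791,  0.00030396, -0.0002616 ,  0.00027498,
       -0.0001553 , -0.00102774]), 'joint_efforts': array([-2.52465243e-04, -9.27113986e+01,  1.97951987e+00, -3.69932556e+01,
        1.76763354e-02,  8.00456037e-03, -1.13923778e-05]), 'position': array([ 0.14289202, -0.60811255,  0.23072838]), 'tool_rot': array([-3.14045229e+00,  6.44399278e-05,  2.30784994e-01]), 'force': array([-0.03979572,  0.75620635, -0.35447322]), 'moment': array([ 0.0384869 ,  0.00488752, -0.01116223]), 'finger_force': 0.0, 'grip_width': 0.08549131148495302}
scene 45.08830525547773 315.80547935407475 241.96367168629178 [[-0.79907755  0.60103028 -0.01541671]
 [ 0.37657459  0.48034241 -0.79212547]
 [-0.46868609 -0.63877522 -0.61016356]] [ 0.33422915 -0.08627763  1.525046  ]
top 46.237332301202315 332.4013353665499 243.89776718466015 [[-0.0084812  -0.99975121 -0.02062987]
 [-0.98722549  0.01165389 -0.15890252]
 [ 0.1591034   0.01901865 -0.98707872]] [0.03665607 0.446572   1.20460079]
```

View pics/top0.png

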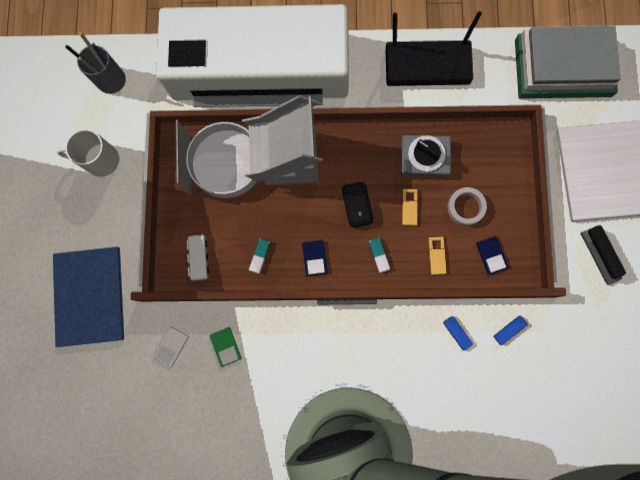

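View pics/scene0.png

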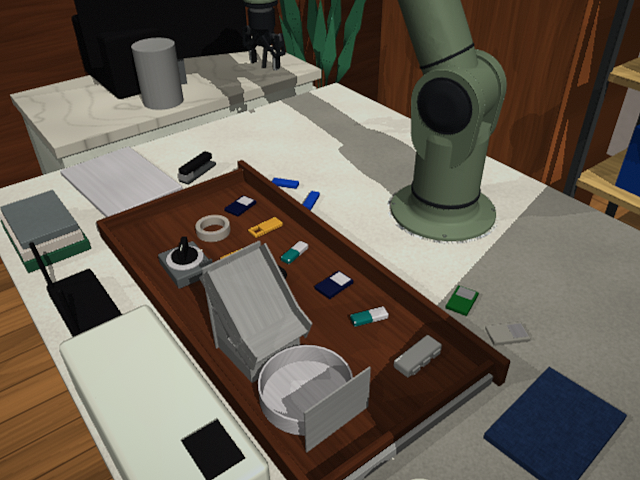

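Top view: the whole inventory is inside the drawer. Sticks are at (260,255) and (379,254), navy cards at (315,257) and (492,255), and brass openers at (410,207) and (437,255). The look-alikes are all outside the drawer: blue sticks (458,333) and (511,330), green card (225,347), white card (171,346). Knob at (428,153), cup at (225,160), chute at (285,145), mouse at (357,204), tape at (467,206), hub at (197,257).

```bash
cat > h.py <<'E'
import numpy as np, cv2
from workcell import monitor, optics
from scipy.spatial.transform import Rotation as Ro
def plane(d,uv,z):
    uv=np.atleast_2d(np.asarray(uv,float)); f=240/np.tan(np.radians(d["fovy"]/2)); R,t=np.array(d["R"]),np.array(d["t"])
    p=(uv-[d["cx"],d["cy"]])/f
    if d.get("fish"):
        r=np.linalg.norm(p,axis=1,keepdims=True)+1e-9; rays=np.hstack([p/r*np.sin(r),np.cos(r)])
    else: rays=np.hstack([p,np.ones((len(p),1))])
    c=-R.T@t; w=rays@R; return (c+w*((z-c[2])/w[:,2:]))[:,:2]
def pix(d,X):
    f=240/np.tan(np.radians(d["fovy"]/2)); c=np.array(d["R"])@np.asarray(X)+d["t"]
    p=c[:2]/c[2]
    if d.get("fish"):
        n=np.linalg.norm(p)+1e-9; p=p/n*np.arctan2(np.linalg.norm(c[:2]),c[2])
    return p*f+[d["cx"],d["cy"]]
def grab(n):
    d=optics.grab_frame(n); d["fish"]=n=="wrist"; return d
def find(d,cam,name,z,pmin=.3):
    out=[]
    for m in optics.masks_of(name,cam):
        if m["p"]<pmin: continue
        v,u=np.nonzero(m["region"])
        w=plane(d,np.c_[u,v],z)
        (cx,cy),(a,b),th=cv2.minAreaRect((w*1000).astype(np.float32))
        if a<b: a,b,th=b,a,th+90
        out.append((name,round(m["p"],2),m["rect"],np.round([cx,cy],0),np.round([a,b]),round((th+90)%180-90)))
    return out
def tool():
    s=monitor.observe(); return s,Ro.from_euler("xyz",s["tool_rot"])
def go(x,y,z,yaw):
    """rows needed: shift in cm in present tool axes, turn wz (rad), to a tool-down pose"""
    s,R=tool(); d=R.inv().apply(np.array([x,y,z])-s["position"])*100
    T=Ro.from_euler("xyz",[np.pi,0,yaw]); w=(R.inv()*T).as_rotvec()
    return np.round(d,2),np.round(w,3)
E
python3 - <<'E'
from h import *
d=grab("top")
for n,z in (("card1_c",.02),("stick1_c",.024),("opener1_c",.02),("hub_c",.03),("mouse_c",.03),("tape_c",.03),("tally",.086)):
    for o in find(d,"top",n,z): print(*o)
print("stripe",plane(d,[(428,153),(285,145),(225,160)],.086))
print(plane(d,[(150,115),(545,110),(140,295),(560,292)],.05))
im=d["frame"][120:190,170:470]; cv2.imwrite("pics/c1.png",cv2.resize(np.vstack([d["frame"][125:185,390:465]]),None,fx=8,fy=8,interpolation=cv2.INTER_CUBIC))
E
```

```text
card1_c 0.96 [475.1, 235.2, 35.0, 37.8] [ 422. -320.] [76. 50.] 18
stick1_c 0.78 [365.7, 236.0, 24.2, 37.4] [425. -71.] [78. 29.] 19
stick1_c 0.77 [493.9, 316.1, 34.4, 27.9] [ 257. -351.] [77. 27.] -55
stick1_c 0.71 [443.9, 314.8, 30.1, 33.8] [ 252. -236.] [75. 28.] 32
hub_c 0.95 [185.0, 234.9, 24.7, 45.6] [423. 333.] [99. 45.] 6
hub_c 0.65 [447.1, 186.9, 37.7, 41.1] [ 531. -269.] [89. 85.] 89
mouse_c 0.88 [342.1, 185.6, 29.8, 40.0] [539. -24.] [100.  55.] 11
tape_c 0.83 [449.0, 186.4, 34.4, 37.3] [ 531. -270.] [87. 85.] 89
tally 0.84 [419.0, 141.6, 22.3, 22.1] [ 639. -175.] [56. 56.] -1
tally 0.58 [130.0, 106.9, 437.4, 202.3] [528.   2.] [906. 432.] 90
stripe [[ 0.63581879 -0.17759546]
 [ 0.65873447  0.13279164]
 [ 0.62671974  0.26356054]]
[[ 0.74746343  0.44556626]
 [ 0.74422616 -0.44923749]
 [ 0.33750399  0.44956275]
 [ 0.33495243 -0.45313051]]
```

View pics/c1.png

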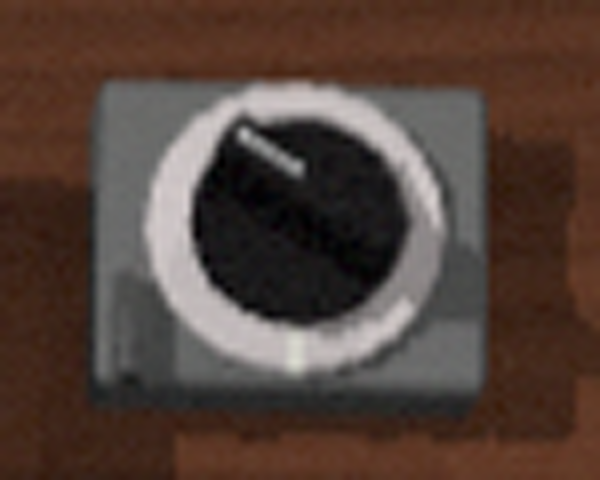

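The drives in the drawer match the descriptions: teal caps, navy cards, brass openers. The crop shows the stripe pointing up-left, from (303,172) to (240,130), and the tick at (297,355). That puts the bar at about 56° world yaw, so tally ≈ 2.1 rad to wind counter-clockwise. Next I locate all the drives by colour and work out the first move.

```bash
cat >> h.py <<'E'
def blobs(d,z=.021,x0=.345,x1=.735,y0=-.425,y1=.425,mm=True):
    """colour blobs (not oak) inside the drawer: centre mm, size mm, long axis deg, mean bgr"""
    h,s,v=cv2.split(cv2.cvtColor(d["frame"],cv2.COLOR_BGR2HSV).astype(int)); b=d["frame"].astype(int)
    m={"teal":(h>75)&(h<95)&(s>90)&(v>50),"navy":(h>105)&(h<130)&(s>90)&(v>25),"brass":(h>15)&(h<32)&(s>110)&(v>90)}
    for k,mk in m.items():
        n,l,st,ce=cv2.connectedComponentsWithStats(mk.astype(np.uint8))
        for i in range(1,n):
            if st[i,4]<40: continue
            yy,xx=np.nonzero(l==i); w=plane(d,np.c_[xx,yy],z)
            (cx,cy),(a,bb),th=cv2.minAreaRect((w*1000).astype(np.float32))
            if a<bb: a,bb,th=bb,a,th+90
            if x0<cx/1e3<x1 and y0<cy/1e3<y1: print(k,np.round([cx,cy]),np.round([a,bb]),round((th+90)%180-90),ce[i].round())
E
python3 - <<'E'
from h import *
d=grab("top"); blobs(d)
print(plane(d,[427.5,152.5],.054), plane(d,[[402,135.3],[450.6,173]],.042))
for p in [(228,120),(228,196)]: print(plane(d,p,.06))
print(plane(d,[[187,160],[262,160],[249,120],[249,180]],.057))
print(plane(d,[(249,120),(256,181)],.13), plane(d,[(313,97),(317,160)],.22))
print(go(.636,-.176,.22,tool()[0]["tool_rot"][2]))
E
```

```text
teal [442. 190.] [38. 26.] -19 [262. 248.]
teal [442. -65.] [38. 26.] 18 [376. 247.]
navy [ 421. -321.] [73. 48.] 18 [490. 250.]
navy [419.  73.] [74. 47.] 7 [314. 252.]
brass [ 532. -142.] [83. 34.] -2 [410. 208.]
brass [ 421. -199.] [84. 35.] 2 [437. 257.]
[[ 0.64751486 -0.18159789]] [[ 0.69278064 -0.12746654]
 [ 0.60311828 -0.23318521]]
[[0.7285149  0.26447676]]
[[0.55263929 0.26075763]]
[[0.63731419 0.35514899]
 [0.63478566 0.1870458 ]
 [0.72891982 0.21753599]
 [0.58919698 0.21541646]]
[[0.69984739 0.20486127]
 [0.56624161 0.18822158]] [[0.70925337 0.0641332 ]
 [0.58102197 0.05681856]]
(array([ 57.89, -30.82,   1.13]), array([0., 0., 0.]))
```

```bash
R='x'; python3 -m handwheel '[{"dx":4.21,"dy":-2.14,"claw":100},{"dx":4.21,"dy":-2.14},{"dx":4.21,"dy":-2.14},{"dx":4.21,"dy":-2.14},{"dx":4.21,"dy":-2.14},{"dx":4.21,"dy":-2.14},{"dx":4.21,"dy":-2.14},{"dx":4.21,"dy":-2.14}]' 40
python3 -m handwheel '[{"dx":4.21,"dy":-2.14},{"dx":4.21,"dy":-2.14},{"dx":4.21,"dy":-2.14},{"dx":4.21,"dy":-2.14},{"dx":4.21,"dy":-2.14},{"dx":4.21,"dy":-2.14},{"dz":2},{}]'
python3 -m handwheel '[{"wz":-0.144},{"wz":-0.144},{"wz":-0.144},{"wz":-0.144},{"wz":-0.144},{},{}]'
python3 - <<'E'
from h import *
d=grab("wrist"); print(tool()[0]["position"],tool()[0]["tool_rot"],d["fovy"]); blobs(d,z=.02)
print(pix(d,[.648,-.181,.054]),pix(d,[.648,-.181,.086]))
cv2.imwrite("pics/w1.png",d["frame"])
E
```

```text
[ 0.14297032 -0.60840135  0.23128231] [-3.14153218e+00 -1.31168173e-05  2.30784204e-01] 65.70646984690485
[  91.746594   -208.14756738] [  81.44328284 -220.46963271]schema error: expected keys dx, dy, dz, wx, wy, wz, claw
schema error: expected keys dx, dy, dz, wx, wy, wz, claw
schema error: expected keys dx, dy, dz, wx, wy, wz, claw
```

View pics/w1.png

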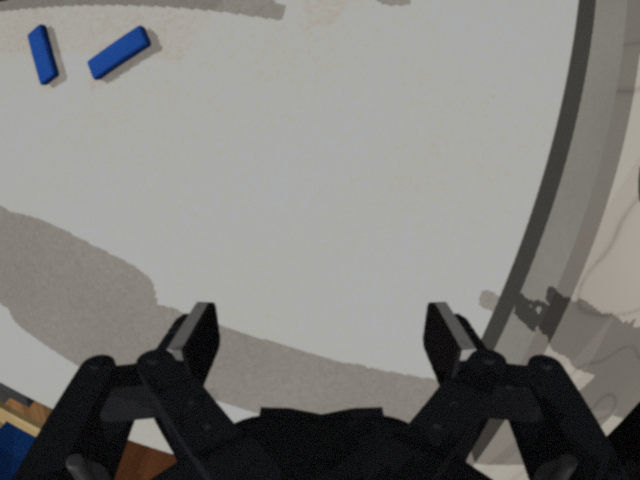

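The picture shows only the desk and the blue look-alikes at (43,55) and (118,52), because the moves were refused. Every row needs all seven keys.

```bash
python3 -m handwheel '[{"dx":4.21,"dy":-2.14,"dz":0,"wx":0,"wy":0,"wz":0,"claw":100},{"dx":4.21,"dy":-2.14,"dz":0,"wx":0,"wy":0,"wz":0,"claw":100},{"dx":4.21,"dy":-2.14,"dz":0,"wx":0,"wy":0,"wz":0,"claw":100},{"dx":4.21,"dy":-2.14,"dz":0,"wx":0,"wy":0,"wz":0,"claw":100},{"dx":4.21,"dy":-2.14,"dz":0,"wx":0,"wy":0,"wz":0,"claw":100},{"dx":4.21,"dy":-2.14,"dz":0,"wx":0,"wy":0,"wz":0,"claw":100},{"dx":4.21,"dy":-2.14,"dz":0,"wx":0,"wy":0,"wz":0,"claw":100}]' 40
python3 -m handwheel '[{"dx":4.21,"dy":-2.14,"dz":0,"wx":0,"wy":0,"wz":0,"claw":100},{"dx":4.21,"dy":-2.14,"dz":0,"wx":0,"wy":0,"wz":0,"claw":100},{"dx":4.21,"dy":-2.14,"dz":0,"wx":0,"wy":0,"wz":0,"claw":100},{"dx":4.21,"dy":-2.14,"dz":0,"wx":0,"wy":0,"wz":0,"claw":100},{"dx":4.21,"dy":-2.14,"dz":0,"wx":0,"wy":0,"wz":0,"claw":100},{"dx":4.21,"dy":-2.14,"dz":0,"wx":0,"wy":0,"wz":0,"claw":100},{"dx":4.21,"dy":-2.14,"dz":0,"wx":0,"wy":0,"wz":0,"claw":100}]'
python3 -m handwheel '[{"dx":0,"dy":0,"dz":0,"wx":0,"wy":0,"wz":-0.18,"claw":100},{"dx":0,"dy":0,"dz":0,"wx":0,"wy":0,"wz":-0.18,"claw":100},{"dx":0,"dy":0,"dz":0,"wx":0,"wy":0,"wz":-0.18,"claw":100},{"dx":0,"dy":0,"dz":0,"wx":0,"wy":0,"wz":-0.18,"claw":100},{"dx":0,"dy":0,"dz":2,"wx":0,"wy":0,"wz":0,"claw":100},{"dx":0,"dy":0,"dz":0,"wx":0,"wy":0,"wz":0,"claw":100}]'
python3 - <<'E'
from h import *
d=grab("wrist"); print(tool()[0]["position"],tool()[0]["tool_rot"],d["fovy"]); blobs(d,z=.02)
print(pix(d,[.648,-.181,.054]),pix(d,[.648,-.181,.086]))
cv2.imwrite("pics/w2.png",d["frame"])
E
```

```text
clock: 1.48
position: [0.3967, -0.3942, 0.2315]
tool_rot: [3.141, -0.0, 0.231]
force: [0.4, 0.1, -0.1]
grip_width: 0.0853
finger_force: 0.0
clock: 2.35
position: [0.6493, -0.1809, 0.2314]
tool_rot: [3.141, -0.0, 0.231]
force: [0.5, -0.5, -0.0]
grip_width: 0.0855
finger_force: 0.0
clock: 3.1
position: [0.6475, -0.182, 0.2101]
tool_rot: [-3.139, 0.001, 0.95]
force: [0.8, 0.3, -0.6]
grip_width: 0.0857
finger_force: 0.0
[ 0.64795839 -0.18199955  0.21109747] [-3.14066392e+00  3.86784600e-04  9.50339632e-01] 65.70646984690485
teal [455. 182.] [29. 16.] 56 [ 3. 63.]
teal [441. -68.] [45. 28.] 18 [102. 236.]
navy [423.  70.] [76. 48.] 7 [ 34. 143.]
navy [ 434. -320.] [56. 47.] 18 [246. 398.]
brass [ 534. -145.] [87. 36.] -3 [205. 244.]
brass [ 422. -191.] [90. 19.] 6 [161. 332.]
[322.00283951 215.59975984] [322.0541355  226.28538763]
```

View pics/w2.png

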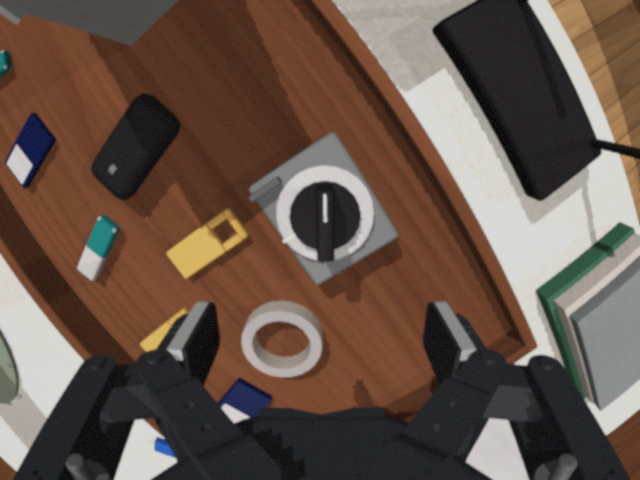

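The wrist view shows the knob at (325,218), its bar aligned with the tool's x axis (vertical in the image), the stripe up, and the tick at (290,240). I descend, grip and wind counter-clockwise by about 2.25 rad, slightly past the estimate, into the stop.

```bash
python3 -m handwheel '[{"dx":0,"dy":0.2,"dz":3,"wx":0,"wy":0,"wz":0,"claw":70},{"dx":0,"dy":0,"dz":3,"wx":0,"wy":0,"wz":0,"claw":70},{"dx":0,"dy":0,"dz":3,"wx":0,"wy":0,"wz":0,"claw":70},{"dx":0,"dy":0,"dz":3,"wx":0,"wy":0,"wz":0,"claw":70},{"dx":0,"dy":0,"dz":2.7,"wx":0,"wy":0,"wz":0,"claw":70},{"dx":0,"dy":0,"dz":0,"wx":0,"wy":0,"wz":0,"claw":0},{"dx":0,"dy":0,"dz":0,"wx":0,"wy":0,"wz":0,"claw":0},{"dx":0,"dy":0,"dz":0,"wx":0,"wy":0,"wz":0,"claw":0}]' 40
python3 -m handwheel '[{"dx":0,"dy":0,"dz":0,"wx":0,"wy":0,"wz":0,"claw":0},{"dx":0,"dy":0,"dz":0,"wx":0,"wy":0,"wz":0,"claw":0},{"dx":0,"dy":0,"dz":0,"wx":0,"wy":0,"wz":-0.1,"claw":0},{"dx":0,"dy":0,"dz":0,"wx":0,"wy":0,"wz":-0.1,"claw":0}]' 40
```

```text
clock: 4.15
position: [0.6504, -0.1829, 0.0662]
tool_rot: [3.14, -0.001, 0.951]
force: [-3.3, 1.6, 3.4]
grip_width: 0.0131
finger_force: 39.3
clock: 4.65
position: [0.6503, -0.1829, 0.0662]
tool_rot: [3.14, -0.0, 1.154]
force: [-4.8, 2.8, 8.4]
grip_width: 0.0132
finger_force: 39.8
```

```bash
python3 -m handwheel '[{"dx":0,"dy":0,"dz":0,"wx":0,"wy":0,"wz":-0.15,"claw":0},{"dx":0,"dy":0,"dz":0,"wx":0,"wy":0,"wz":-0.15,"claw":0},{"dx":0,"dy":0,"dz":0,"wx":0,"wy":0,"wz":-0.15,"claw":0},{"dx":0,"dy":0,"dz":0,"wx":0,"wy":0,"wz":-0.15,"claw":0},{"dx":0,"dy":0,"dz":0,"wx":0,"wy":0,"wz":-0.15,"claw":0},{"dx":0,"dy":0,"dz":0,"wx":0,"wy":0,"wz":-0.15,"claw":0},{"dx":0,"dy":0,"dz":0,"wx":0,"wy":0,"wz":-0.15,"claw":0},{"dx":0,"dy":0,"dz":0,"wx":0,"wy":0,"wz":-0.15,"claw":0}]'
python3 -m handwheel '[{"dx":0,"dy":0,"dz":0,"wx":0,"wy":0,"wz":-0.15,"claw":0},{"dx":0,"dy":0,"dz":0,"wx":0,"wy":0,"wz":-0.15,"claw":0},{"dx":0,"dy":0,"dz":0,"wx":0,"wy":0,"wz":-0.15,"claw":0},{"dx":0,"dy":0,"dz":0,"wx":0,"wy":0,"wz":-0.15,"claw":0},{"dx":0,"dy":0,"dz":0,"wx":0,"wy":0,"wz":-0.1,"claw":0},{"dx":0,"dy":0,"dz":0,"wx":0,"wy":0,"wz":0,"claw":0}]'
python3 -c "
from h import *;s=tool()[0];print(s['moment'],s['tool_rot'],s['qpos'])"
python3 -m handwheel '[{"dx":0,"dy":0,"dz":0,"wx":0,"wy":0,"wz":-0.08,"claw":0},{"dx":0,"dy":0,"dz":0,"wx":0,"wy":0,"wz":0,"claw":0}]'
python3 -c "
from h import *;s=tool()[0];print(s['moment'],s['tool_rot'])"
```

```text
clock: 5.65
position: [0.6496, -0.1829, 0.0661]
tool_rot: [-3.141, 0.0, 2.355]
force: [-10.3, 4.0, 11.9]
grip_width: 0.013
finger_force: 40.3
clock: 6.4
position: [0.6494, -0.1833, 0.0661]
tool_rot: [-3.141, -0.001, 3.052]
force: [-11.5, 2.8, 13.9]
grip_width: 0.0134
finger_force: 40.7
[0.69745339 2.56946083 0.03620952] [-3.14082172e+00 -5.28306234e-04  3.05191780e+00] [ 0.64750153  0.91115132 -0.77469292  1.54260174  0.72192104  0.99256948
  1.13946385]
clock: 6.65
position: [0.6497, -0.1834, 0.0662]
tool_rot: [-3.141, -0.0, 3.131]
force: [-8.5, 2.4, 13.2]
grip_width: 0.0128
finger_force: 45.7
[ 0.72918136  2.17566377 -0.67586258] [-3.14081912e+00 -9.64636821e-05  3.13073648e+00]
```

The moment about z jumped, so the knob is at the stop. A little more, then release, lift and check.

```bash
python3 -m handwheel '[{"dx":0,"dy":0,"dz":0,"wx":0,"wy":0,"wz":-0.06,"claw":0},{"dx":0,"dy":0,"dz":0,"wx":0,"wy":0,"wz":0,"claw":0}]'
python3 -c "
from h import *;s=tool()[0];print(s['moment'],s['tool_rot'])"
python3 -m handwheel '[{"dx":0,"dy":0,"dz":0,"wx":0,"wy":0,"wz":0.05,"claw":60},{"dx":0,"dy":0,"dz":0,"wx":0,"wy":0,"wz":0,"claw":60},{"dx":0,"dy":0,"dz":0,"wx":0,"wy":0,"wz":0,"claw":60},{"dx":0,"dy":0,"dz":-4,"wx":0,"wy":0,"wz":0,"claw":75},{"dx":0,"dy":0,"dz":-5,"wx":0,"wy":0,"wz":0,"claw":75},{"dx":0,"dy":0,"dz":-5,"wx":0,"wy":0,"wz":0,"claw":75},{"dx":0,"dy":0,"dz":0,"wx":0,"wy":0,"wz":0,"claw":75}]'
python3 - <<'E'
from h import *
d=grab("wrist"); blobs(d,z=.02); cv2.imwrite("pics/w3.png",d["frame"][:400])
E
```

```text
clock: 6.9
position: [0.6497, -0.1833, 0.0662]
tool_rot: [-3.141, -0.0, -3.094]
force: [-10.0, 4.3, 14.2]
grip_width: 0.0134
finger_force: 71.4
[ 0.82396388  2.18876379 -1.73933889] [-3.14108391e+00 -1.56750324e-04 -3.09396087e+00]
clock: 7.78
position: [0.6514, -0.1831, 0.2085]
tool_rot: [-3.14, 0.006, 3.141]
force: [0.5, -0.0, -0.7]
grip_width: 0.0639
finger_force: 0.0
teal [457. -64.] [27.  9.] -82 [451.   3.]
teal [440. 176.] [42. 15.] -5 [636.  38.]
navy [ 457. -319.] [45. 17.] 80 [170.   6.]
navy [440.  71.] [50. 38.] -83 [569.  15.]
brass [ 464. -201.] [33.  5.] 88 [299.   2.]
brass [ 533. -145.] [85. 36.] -3 [365.  74.]
```

View pics/w3.png

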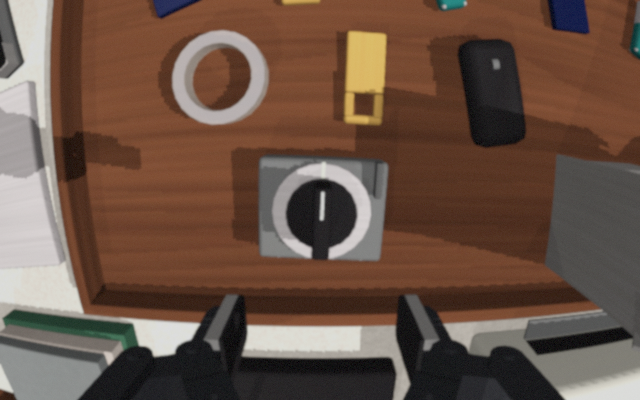

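The stripe at (323,205) points at the tick at (323,168), so the knob is at zero. Now the first opener, at (365,74) in this image, world (0.532,-0.144).

```bash
python3 -m handwheel '[{"dx":4,"dy":1.3,"dz":1,"wx":0,"wy":0,"wz":0.04,"claw":75},{"dx":4,"dy":1.3,"dz":1,"wx":0,"wy":0,"wz":0,"claw":75},{"dx":3.9,"dy":1.3,"dz":1,"wx":0,"wy":0,"wz":0,"claw":75},{"dx":0,"dy":0,"dz":5,"wx":0,"wy":0,"wz":0,"claw":75},{"dx":0,"dy":0,"dz":5,"wx":0,"wy":0,"wz":0,"claw":75},{"dx":0,"dy":0,"dz":4,"wx":0,"wy":0,"wz":0,"claw":75},{"dx":0,"dy":0,"dz":0,"wx":0,"wy":0,"wz":0,"claw":75}]' 60
python3 - <<'E'
from h import *
d=grab("wrist"); blobs(d,z=.022); print(tool()[0]["tool_rot"],go(.532,-.144,.013,np.radians(177.5)))
E
```

```text
clock: 8.7
position: [0.5299, -0.1402, 0.0317]
tool_rot: [3.14, -0.005, 3.102]
force: [0.7, 0.9, 1.0]
grip_width: 0.0642
finger_force: 0.0
teal [441. -69.] [40. 29.] 17 [477.  98.]
navy [395.  35.] [13.  3.] -8 [638.  35.]
navy [ 422. -296.] [78. 30.] -6 [ 11. 122.]
brass [ 425. -201.] [78. 36.] 2 [169.  75.]
brass [ 532. -145.] [85. 34.] -3 [310. 287.]
[ 3.14052513e+00 -2.31556093e-03  3.10184253e+00] (array([-0.09, -0.37,  2.07]), array([ 0.001, -0.002,  0.004]))
```

```bash
python3 -m handwheel '[{"dx":0,"dy":-0.45,"dz":0.9,"wx":0,"wy":0,"wz":0,"claw":75},{"dx":0,"dy":0,"dz":0.9,"wx":0,"wy":0,"wz":0,"claw":75},{"dx":0,"dy":0,"dz":0,"wx":0,"wy":0,"wz":0,"claw":0},{"dx":0,"dy":0,"dz":0,"wx":0,"wy":0,"wz":0,"claw":0},{"dx":0,"dy":0,"dz":0,"wx":0,"wy":0,"wz":0,"claw":0},{"dx":0,"dy":0,"dz":0,"wx":0,"wy":0,"wz":0,"claw":0}]' 60
python3 -m handwheel '[{"dx":0,"dy":0,"dz":-5,"wx":0,"wy":0,"wz":0,"claw":0},{"dx":0,"dy":0,"dz":-5,"wx":0,"wy":0,"wz":0,"claw":0},{"dx":0,"dy":0,"dz":-5,"wx":0,"wy":0,"wz":0,"claw":0},{"dx":0,"dy":0,"dz":0,"wx":0,"wy":0,"wz":0,"claw":0}]' 60
```

```text
clock: 9.5
position: [0.532, -0.1454, 0.017]
tool_rot: [-3.141, 0.001, 3.101]
force: [-1.6, 0.7, 5.7]
grip_width: 0.0316
finger_force: 59.0
clock: 10.0
position: [0.5333, -0.1455, 0.1699]
tool_rot: [-3.14, 0.005, 3.101]
force: [-0.2, -0.2, -1.7]
grip_width: 0.0317
finger_force: 60.3
```

```bash
python3 -m handwheel '[{"dx":1,"dy":5.2,"dz":0,"wx":0,"wy":0,"wz":0,"claw":0},{"dx":1,"dy":5.2,"dz":0,"wx":0,"wy":0,"wz":0,"claw":0},{"dx":1,"dy":5.2,"dz":0,"wx":0,"wy":0,"wz":0,"claw":0},{"dx":1,"dy":5.2,"dz":0,"wx":0,"wy":0,"wz":0,"claw":0},{"dx":1,"dy":5.2,"dz":0,"wx":0,"wy":0,"wz":0,"claw":0},{"dx":1,"dy":5.2,"dz":0,"wx":0,"wy":0,"wz":0,"claw":0},{"dx":1,"dy":5.2,"dz":0,"wx":0,"wy":0,"wz":0,"claw":0},{"dx":1,"dy":5.2,"dz":0,"wx":0,"wy":0,"wz":0,"claw":0}]'
python3 -m handwheel '[{"dx":-4,"dy":0,"dz":0,"wx":0,"wy":0,"wz":0,"claw":0},{"dx":-4,"dy":0,"dz":0,"wx":0,"wy":0,"wz":0,"claw":0},{"dx":-4,"dy":0,"dz":0,"wx":0,"wy":0,"wz":0,"claw":0},{"dx":-4,"dy":0,"dz":0,"wx":0,"wy":0,"wz":0,"claw":0},{"dx":-2,"dy":0,"dz":0,"wx":0,"wy":0,"wz":0,"claw":0},{"dx":0,"dy":0,"dz":0,"wx":0,"wy":0,"wz":0,"claw":0}]'
python3 - <<'E'
from h import *
d=grab("wrist"); print(tool()[0]["qpos"],pix(d,[.638,.27,.057]))
for a in range(0,360,10):
    cv2.circle(d["frame"],tuple(int(v) for v in pix(d,[.638+.08*np.cos(a/57.3),.27+.08*np.sin(a/57.3),.057])),2,(0,0,255),-1)
cv2.imwrite("pics/w4.png",d["frame"])
E
```

```text
clock: 11.0
position: [0.4682, 0.275, 0.1658]
tool_rot: [-3.141, -0.0, 3.101]
force: [1.5, 0.2, -0.6]
grip_width: 0.0315
finger_force: 60.3
clock: 11.75
position: [0.6491, 0.2658, 0.165]
tool_rot: [-3.141, -0.001, 3.1]
force: [-0.8, 0.6, -1.1]
grip_width: 0.0316
finger_force: 60.3
[-0.00503052  0.84107057 -0.84202147  1.40423766  0.64356503  1.18315176
  0.60636746] [326.14852552 219.37430507]
```

View pics/w4.png

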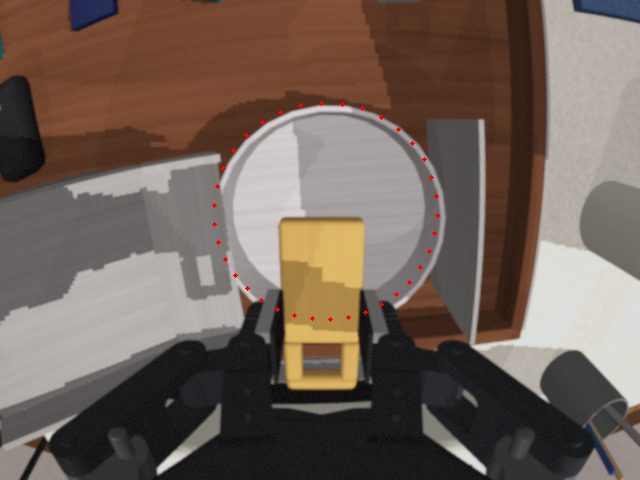

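The view shows the opener held at (320,300) and the cup centred near (333,222), about 5 mm further in y than assumed: cup ≈ (0.641,0.275). I lower into it and release.

```bash
python3 -m handwheel '[{"dx":0.8,"dy":0.7,"dz":3,"wx":0,"wy":0,"wz":0,"claw":0},{"dx":0,"dy":0,"dz":4,"wx":0,"wy":0,"wz":0,"claw":0},{"dx":0,"dy":0,"dz":4,"wx":0,"wy":0,"wz":0,"claw":0},{"dx":0,"dy":0,"dz":0,"wx":0,"wy":0,"wz":0,"claw":0},{"dx":0,"dy":0,"dz":0,"wx":0,"wy":0,"wz":0,"claw":60},{"dx":0,"dy":0,"dz":0,"wx":0,"wy":0,"wz":0,"claw":60},{"dx":0,"dy":0,"dz":-4,"wx":0,"wy":0,"wz":0,"claw":60},{"dx":0,"dy":0,"dz":-4,"wx":0,"wy":0,"wz":0,"claw":60}]'
python3 -m handwheel '[{"dx":4,"dy":0,"dz":-2,"wx":0,"wy":0,"wz":0,"claw":75},{"dx":5,"dy":0,"dz":0,"wx":0,"wy":0,"wz":0,"claw":75},{"dx":5,"dy":0,"dz":0,"wx":0,"wy":0,"wz":0,"claw":75},{"dx":5,"dy":-3,"dz":0,"wx":0,"wy":0,"wz":0,"claw":75},{"dx":3,"dy":-5,"dz":0,"wx":0,"wy":0,"wz":0,"claw":75},{"dx":0,"dy":0,"dz":0,"wx":0,"wy":0,"wz":0,"claw":75}]'
python3 - <<'E'
from h import *
d=grab("wrist"); blobs(d,z=.022); cv2.imwrite("pics/w5.png",d["frame"]); print(tool()[0]["tool_rot"])
d=grab("top"); blobs(d,z=.022)
E
```

```text
clock: 12.8
position: [0.6411, 0.2737, 0.1386]
tool_rot: [3.141, 0.001, 3.101]
force: [0.2, 0.1, 0.6]
grip_width: 0.0513
finger_force: 0.0
clock: 13.55
position: [0.4167, 0.1992, 0.1572]
tool_rot: [-3.138, 0.002, 3.099]
force: [0.5, 0.9, 0.0]
grip_width: 0.0639
finger_force: 0.0
teal [443. 188.] [38. 26.] -18 [308. 255.]
teal [440. -66.] [39. 34.] 18 [ 53. 260.]
navy [419.  72.] [74. 48.] 7 [174. 244.]
brass [613. 264.] [28. 12.] -10 [394. 406.]
[-3.14058193e+00  2.65095435e-03  3.09937589e+00]
brass [648. 277.] [72. 33.] -3 [225. 160.]
```

```bash
python3 -m handwheel '[{"dx":0,"dy":0,"dz":3,"wx":0,"wy":0,"wz":0.136,"claw":75},{"dx":0,"dy":0,"dz":3,"wx":0,"wy":0,"wz":0.136,"claw":75},{"dx":-0.9,"dy":-0.2,"dz":3,"wx":0,"wy":0,"wz":0,"claw":70},{"dx":0,"dy":0,"dz":3,"wx":0,"wy":0,"wz":0,"claw":70},{"dx":0,"dy":0,"dz":0,"wx":0,"wy":0,"wz":0,"claw":70}]' 60
python3 - <<'E'
from h import *
d=grab("wrist"); blobs(d,z=.026); print(tool()[0]["tool_rot"],go(.425,.194,.015,np.radians(162)))
E
```

```text
clock: 14.28
position: [0.4254, 0.1989, 0.0353]
tool_rot: [-3.141, -0.002, 2.83]
force: [-0.4, 0.0, 1.2]
grip_width: 0.0597
finger_force: 0.0
teal [441. 188.] [38. 26.] -18 [310. 330.]
teal [442. -52.] [50. 31.] -50 [ 11. 388.]
navy [409.  78.] [57. 50.] 7 [109. 329.]
[ 3.14145333e+00 -6.21953899e-04  2.83002271e+00] (array([-0.07, -0.51,  2.15]), array([ 0.   , -0.001,  0.003]))
```

```bash
python3 -m handwheel '[{"dx":0.1,"dy":-0.5,"dz":1,"wx":0,"wy":0,"wz":0,"claw":70},{"dx":0,"dy":0,"dz":1,"wx":0,"wy":0,"wz":0,"claw":70},{"dx":0,"dy":0,"dz":0,"wx":0,"wy":0,"wz":0,"claw":0},{"dx":0,"dy":0,"dz":0,"wx":0,"wy":0,"wz":0,"claw":0},{"dx":0,"dy":0,"dz":0,"wx":0,"wy":0,"wz":0,"claw":0},{"dx":0,"dy":0,"dz":0,"wx":0,"wy":0,"wz":0,"claw":0}]' 60
python3 -m handwheel '[{"dx":0,"dy":0,"dz":-5,"wx":0,"wy":0,"wz":0,"claw":0},{"dx":0,"dy":0,"dz":-5,"wx":0,"wy":0,"wz":0,"claw":0},{"dx":0,"dy":0,"dz":-5,"wx":0,"wy":0,"wz":0,"claw":0},{"dx":0,"dy":0,"dz":0,"wx":0,"wy":0,"wz":-0.17,"claw":0},{"dx":0,"dy":0,"dz":0,"wx":0,"wy":0,"wz":-0.14,"claw":0},{"dx":0,"dy":0,"dz":0,"wx":0,"wy":0,"wz":0,"claw":0}]' 60
```

```text
clock: 15.08
position: [0.4235, 0.1935, 0.0168]
tool_rot: [3.141, 0.0, 2.829]
force: [-1.7, -1.0, 6.3]
grip_width: 0.024
finger_force: 58.9
clock: 15.82
position: [0.4234, 0.1933, 0.1665]
tool_rot: [3.141, -0.0, 3.138]
force: [0.6, 0.8, -0.8]
grip_width: 0.024
finger_force: 59.7
```

```bash
python3 -m handwheel '[{"dx":0,"dy":4.1,"dz":0,"wx":0,"wy":0,"wz":0,"claw":0},{"dx":-2,"dy":4.1,"dz":0,"wx":0,"wy":0,"wz":0,"claw":0},{"dx":-4.5,"dy":0,"dz":0,"wx":0,"wy":0,"wz":0,"claw":0},{"dx":-4.5,"dy":0,"dz":0,"wx":0,"wy":0,"wz":0,"claw":0},{"dx":-4.5,"dy":0,"dz":0,"wx":0,"wy":0,"wz":0,"claw":0},{"dx":-4.5,"dy":0,"dz":0,"wx":0,"wy":0,"wz":0,"claw":0},{"dx":-1.8,"dy":0,"dz":0,"wx":0,"wy":0,"wz":0,"claw":0},{"dx":0,"dy":0,"dz":4,"wx":0,"wy":0,"wz":0,"claw":0}]'
python3 -m handwheel '[{"dx":0,"dy":0,"dz":4,"wx":0,"wy":0,"wz":0,"claw":0},{"dx":0,"dy":0,"dz":2.5,"wx":0,"wy":0,"wz":0,"claw":0},{"dx":0,"dy":0,"dz":0,"wx":0,"wy":0,"wz":0,"claw":0},{"dx":0,"dy":0,"dz":0,"wx":0,"wy":0,"wz":0,"claw":50},{"dx":0,"dy":0,"dz":0,"wx":0,"wy":0,"wz":0,"claw":50},{"dx":0,"dy":0,"dz":-4,"wx":0,"wy":0,"wz":0,"claw":50},{"dx":0,"dy":0,"dz":-4,"wx":0,"wy":0,"wz":0,"claw":60}]'
python3 -m handwheel '[{"dx":4,"dy":0,"dz":-2,"wx":0,"wy":0,"wz":0,"claw":75},{"dx":5,"dy":0,"dz":0,"wx":0,"wy":0,"wz":0,"claw":75},{"dx":5,"dy":0,"dz":0,"wx":0,"wy":0,"wz":0,"claw":75},{"dx":5,"dy":-5,"dz":0,"wx":0,"wy":0,"wz":0,"claw":75},{"dx":3,"dy":-5,"dz":0,"wx":0,"wy":0,"wz":0,"claw":75},{"dx":0,"dy":-5,"dz":0,"wx":0,"wy":0,"wz":0,"claw":75},{"dx":0,"dy":-5,"dz":0,"wx":0,"wy":0,"wz":-0.12,"claw":80},{"dx":0,"dy":0,"dz":2,"wx":0,"wy":0,"wz":0,"claw":80}]'
python3 - <<'E'
from h import *
d=grab("wrist"); blobs(d,z=.022); s=tool()[0]; print(s["position"],s["tool_rot"],s["qpos"],go(.419,.072,.013,np.radians(187)))
E
```

```text
clock: 16.82
position: [0.6437, 0.2756, 0.1277]
tool_rot: [3.139, 0.004, 3.133]
force: [-0.2, 0.6, -2.4]
grip_width: 0.0239
finger_force: 59.7
clock: 17.7
position: [0.6416, 0.2749, 0.1433]
tool_rot: [3.141, 0.001, 3.139]
force: [0.1, 0.5, 0.3]
grip_width: 0.0511
finger_force: 0.0
clock: 18.7
position: [0.4281, 0.0763, 0.1423]
tool_rot: [-3.139, 0.003, -3.03]
force: [1.2, 0.9, 0.3]
grip_width: 0.0686
finger_force: 0.0
teal [441. -67.] [39. 30.] 18 [141. 225.]
teal [681. 286.] [48. 32.] -1 [475. 456.]
navy [419.  70.] [75. 46.] 7 [315. 229.]
brass [ 421. -199.] [85. 42.] 2 [ 25. 190.]
brass [644. 262.] [72. 12.] -1 [469. 435.]
[0.42697872 0.0783184  0.14010094] [-3.14044272e+00  3.27494711e-04 -3.02940864e+00] [ 0.44715004  0.53336409 -0.98962628  2.13330063  0.63410274  0.80251352
  0.73848332] (array([ 0.87, -0.52, 12.71]), array([-0.001,  0.   , -0.01 ]))
```

```bash
python3 -m handwheel '[{"dx":0.9,"dy":-0.55,"dz":4,"wx":0,"wy":0,"wz":0,"claw":80},{"dx":0,"dy":0,"dz":4,"wx":0,"wy":0,"wz":0,"claw":80},{"dx":0,"dy":0,"dz":2.5,"wx":0,"wy":0,"wz":0,"claw":80},{"dx":0,"dy":0,"dz":0,"wx":0,"wy":0,"wz":0,"claw":80}]' 60
python3 - <<'E'
from h import *
d=grab("wrist"); blobs(d,z=.022); print(go(.419,.071,.011,np.radians(187)))
E
```

```text
clock: 19.25
position: [0.4182, 0.0756, 0.0361]
tool_rot: [-3.142, -0.001, -3.023]
force: [-0.2, 1.0, -0.4]
grip_width: 0.0683
finger_force: 0.0
teal [440. -66.] [41. 35.] 18 [ 68. 292.]
navy [418.  70.] [75. 46.] 7 [310. 303.]
(array([ 0.03, -0.46,  2.6 ]), array([ 0.   ,  0.   , -0.004]))
```

```bash
python3 -m handwheel '[{"dx":0,"dy":-0.45,"dz":1.3,"wx":0,"wy":0,"wz":0,"claw":80},{"dx":0,"dy":0,"dz":1.1,"wx":0,"wy":0,"wz":0,"claw":80},{"dx":0,"dy":0,"dz":0,"wx":0,"wy":0,"wz":0,"claw":0},{"dx":0,"dy":0,"dz":0,"wx":0,"wy":0,"wz":0,"claw":0},{"dx":0,"dy":0,"dz":0,"wx":0,"wy":0,"wz":0,"claw":0},{"dx":0,"dy":0,"dz":0,"wx":0,"wy":0,"wz":0,"claw":0}]' 60
python3 -m handwheel '[{"dx":0,"dy":0,"dz":-5,"wx":0,"wy":0,"wz":0,"claw":0},{"dx":0,"dy":0,"dz":-5,"wx":0,"wy":0,"wz":0,"claw":0},{"dx":0,"dy":0,"dz":-5,"wx":0,"wy":0,"wz":0,"claw":0},{"dx":0,"dy":0,"dz":0,"wx":0,"wy":0,"wz":0.12,"claw":0},{"dx":0,"dy":0,"dz":0,"wx":0,"wy":0,"wz":0,"claw":0}]' 60
```

```text
clock: 20.05
position: [0.4192, 0.0706, 0.0131]
tool_rot: [3.142, 0.001, -3.024]
force: [-2.2, -0.2, 5.4]
grip_width: 0.0461
finger_force: 60.6
clock: 20.68
position: [0.4191, 0.0701, 0.1631]
tool_rot: [-3.141, 0.001, 3.139]
force: [0.0, 0.5, 0.0]
grip_width: 0.046
finger_force: 62.5
```

```bash
python3 -m handwheel '[{"dx":0,"dy":5,"dz":0,"wx":0,"wy":0,"wz":0,"claw":0},{"dx":0,"dy":5,"dz":0,"wx":0,"wy":0,"wz":0,"claw":0},{"dx":0,"dy":5,"dz":0,"wx":0,"wy":0,"wz":0,"claw":0},{"dx":-2,"dy":5,"dz":0,"wx":0,"wy":0,"wz":0,"claw":0},{"dx":-5,"dy":0.5,"dz":0,"wx":0,"wy":0,"wz":0,"claw":0},{"dx":-5,"dy":0,"dz":0,"wx":0,"wy":0,"wz":0,"claw":0},{"dx":-5,"dy":0,"dz":0,"wx":0,"wy":0,"wz":0,"claw":0},{"dx":-5.2,"dy":0,"dz":0,"wx":0,"wy":0,"wz":0,"claw":0}]'
python3 -m handwheel '[{"dx":0,"dy":0,"dz":4,"wx":0,"wy":0,"wz":0,"claw":0},{"dx":0,"dy":0,"dz":4,"wx":0,"wy":0,"wz":0,"claw":0},{"dx":0,"dy":0,"dz":1.5,"wx":0,"wy":0,"wz":0,"claw":0},{"dx":0,"dy":0,"dz":0,"wx":0,"wy":0,"wz":0,"claw":0}]'
python3 -m handwheel '[{"dx":0,"dy":0,"dz":0,"wx":0,"wy":0,"wz":0,"claw":70},{"dx":0,"dy":0,"dz":0,"wx":0,"wy":0,"wz":0,"claw":70},{"dx":0,"dy":0,"dz":-4,"wx":0,"wy":0,"wz":0,"claw":70},{"dx":0,"dy":0,"dz":-4,"wx":0,"wy":0,"wz":0,"claw":75},{"dx":4,"dy":0,"dz":-1.5,"wx":0,"wy":0,"wz":0,"claw":75}]'
python3 -m handwheel '[{"dx":5,"dy":0,"dz":0,"wx":0,"wy":0,"wz":0,"claw":75},{"dx":5,"dy":0,"dz":0,"wx":0,"wy":0,"wz":0,"claw":75},{"dx":0,"dy":0,"dz":0,"wx":0,"wy":0,"wz":0,"claw":75}]'
python3 - <<'E'
from h import *
d=grab("wrist"); cv2.imwrite("pics/w6.png",d["frame"])
E
```

```text
clock: 21.68
position: [0.6426, 0.2747, 0.1615]
tool_rot: [-3.141, -0.002, -3.141]
force: [-1.7, -0.2, -0.6]
grip_width: 0.046
finger_force: 62.5
clock: 22.18
position: [0.6411, 0.2748, 0.0668]
tool_rot: [-3.141, -0.002, 3.14]
force: [-0.2, 0.5, -0.2]
grip_width: 0.0456
finger_force: 62.5
clock: 22.8
position: [0.6033, 0.2751, 0.1652]
tool_rot: [3.139, 0.004, 3.136]
force: [-0.7, 1.1, -0.7]
grip_width: 0.064
finger_force: 0.0
clock: 23.18
position: [0.4992, 0.2753, 0.1637]
tool_rot: [-3.141, 0.001, -3.141]
force: [1.5, 0.6, -0.1]
grip_width: 0.0639
finger_force: 0.0
```

View pics/w6.png

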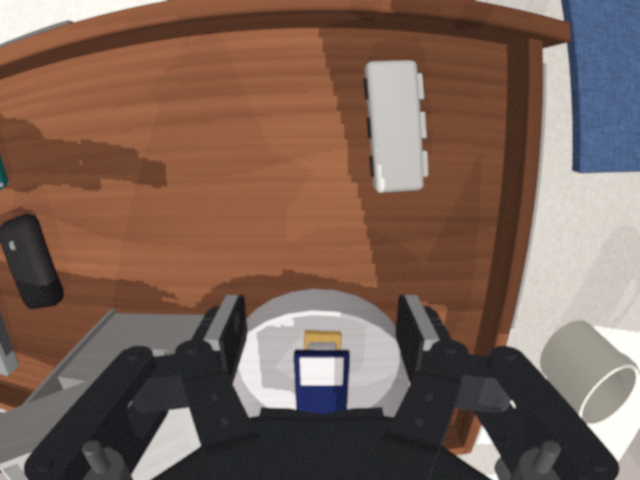

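The picture shows the card lying flat in the cup at (322,380), on top of the opener and stick. Next is the second stick.

```bash
python3 -m handwheel '[{"dx":5,"dy":0,"dz":0,"wx":0,"wy":0,"wz":0,"claw":70},{"dx":2.5,"dy":-4.7,"dz":0,"wx":0,"wy":0,"wz":0,"claw":70},{"dx":0,"dy":-5,"dz":0,"wx":0,"wy":0,"wz":0,"claw":70},{"dx":0,"dy":-5,"dz":0,"wx":0,"wy":0,"wz":0,"claw":70},{"dx":0,"dy":-5,"dz":0,"wx":0,"wy":0,"wz":0,"claw":70},{"dx":0,"dy":-5,"dz":0,"wx":0,"wy":0,"wz":0,"claw":70},{"dx":0,"dy":-5,"dz":0,"wx":0,"wy":0,"wz":0,"claw":70},{"dx":0,"dy":-5,"dz":0,"wx":0,"wy":0,"wz":0,"claw":70}]'
python3 -m handwheel '[{"dx":0,"dy":0,"dz":4,"wx":0,"wy":0,"wz":-0.157,"claw":70},{"dx":0,"dy":0,"dz":4,"wx":0,"wy":0,"wz":-0.157,"claw":70},{"dx":0,"dy":0,"dz":4,"wx":0,"wy":0,"wz":0,"claw":70},{"dx":0,"dy":0,"dz":0,"wx":0,"wy":0,"wz":0,"claw":70}]'
python3 - <<'E'
from h import *
d=grab("wrist"); blobs(d,z=.024); s=tool()[0];print(s["tool_rot"],s["qpos"],go(.423,-.072,.015,np.radians(198)))
E
```

```text
clock: 24.22
position: [0.4266, -0.0739, 0.1629]
tool_rot: [-3.141, 0.002, 3.138]
force: [0.2, 0.2, -0.8]
grip_width: 0.0598
finger_force: 0.0
clock: 24.72
position: [0.4254, -0.0716, 0.0411]
tool_rot: [3.14, -0.002, -2.83]
force: [0.4, 0.8, 0.8]
grip_width: 0.0599
finger_force: 0.0
teal [441. -68.] [38. 26.] 17 [317. 318.]
brass [ 420. -199.] [83. 38.] 3 [ 87. 197.]
[ 3.14104682e+00 -6.22235355e-04 -2.83027073e+00] [ 0.66327254  0.70306972 -0.83321598  2.19534269  0.91838605  0.64575817
  1.03903674] (array([0.31, 0.05, 2.75]), array([ 0.001, -0.001, -0.003]))
```

```bash
python3 -m handwheel '[{"dx":0.35,"dy":-0.15,"dz":1.5,"wx":0,"wy":0,"wz":0,"claw":70},{"dx":0,"dy":0,"dz":1.2,"wx":0,"wy":0,"wz":0,"claw":70},{"dx":0,"dy":0,"dz":0,"wx":0,"wy":0,"wz":0,"claw":0},{"dx":0,"dy":0,"dz":0,"wx":0,"wy":0,"wz":0,"claw":0},{"dx":0,"dy":0,"dz":0,"wx":0,"wy":0,"wz":0,"claw":0},{"dx":0,"dy":0,"dz":0,"wx":0,"wy":0,"wz":0,"claw":0}]' 60
python3 -m handwheel '[{"dx":0,"dy":0,"dz":-5,"wx":0,"wy":0,"wz":0,"claw":0},{"dx":0,"dy":0,"dz":-5,"wx":0,"wy":0,"wz":0,"claw":0},{"dx":0,"dy":0,"dz":-5,"wx":0,"wy":0,"wz":0.157,"claw":0},{"dx":0,"dy":0,"dz":0,"wx":0,"wy":0,"wz":0.157,"claw":0},{"dx":0,"dy":0,"dz":0,"wx":0,"wy":0,"wz":0,"claw":0}]' 60
```

```text
clock: 25.52
position: [0.4238, -0.0745, 0.0168]
tool_rot: [-3.14, 0.002, -2.831]
force: [-3.2, -0.6, 19.7]
grip_width: 0.0241
finger_force: 58.0
clock: 26.15
position: [0.4229, -0.0745, 0.1664]
tool_rot: [-3.14, 0.001, 3.139]
force: [-0.1, -0.3, -0.2]
grip_width: 0.0238
finger_force: 60.9
```

```bash
python3 -m handwheel '[{"dx":0,"dy":5,"dz":0,"wx":0,"wy":0,"wz":0,"claw":0},{"dx":0,"dy":5,"dz":0,"wx":0,"wy":0,"wz":0,"claw":0},{"dx":0,"dy":5,"dz":0,"wx":0,"wy":0,"wz":0,"claw":0},{"dx":0,"dy":5,"dz":0,"wx":0,"wy":0,"wz":0,"claw":0},{"dx":0,"dy":5,"dz":0,"wx":0,"wy":0,"wz":0,"claw":0},{"dx":0,"dy":5,"dz":0,"wx":0,"wy":0,"wz":0,"claw":0},{"dx":-2,"dy":5,"dz":0,"wx":0,"wy":0,"wz":0,"claw":0},{"dx":-4.5,"dy":2.9,"dz":0,"wx":0,"wy":0,"wz":0,"claw":0}]'
python3 -m handwheel '[{"dx":-5,"dy":0,"dz":0,"wx":0,"wy":0,"wz":0,"claw":0},{"dx":-5,"dy":0,"dz":0,"wx":0,"wy":0,"wz":0,"claw":0},{"dx":-5.3,"dy":0,"dz":0,"wx":0,"wy":0,"wz":0,"claw":0},{"dx":0,"dy":0,"dz":4,"wx":0,"wy":0,"wz":0,"claw":0},{"dx":0,"dy":0,"dz":3,"wx":0,"wy":0,"wz":0,"claw":0},{"dx":0,"dy":0,"dz":2,"wx":0,"wy":0,"wz":0,"claw":0},{"dx":0,"dy":0,"dz":0,"wx":0,"wy":0,"wz":0,"claw":0}]'
python3 -m handwheel '[{"dx":0,"dy":0,"dz":0,"wx":0,"wy":0,"wz":0,"claw":42},{"dx":0,"dy":0,"dz":0,"wx":0,"wy":0,"wz":0,"claw":42},{"dx":0,"dy":0,"dz":-4,"wx":0,"wy":0,"wz":0,"claw":42},{"dx":0,"dy":0,"dz":-4,"wx":0,"wy":0,"wz":0,"claw":60},{"dx":4,"dy":-3,"dz":-1.5,"wx":0,"wy":0,"wz":0,"claw":75}]'
python3 -m handwheel '[{"dx":5,"dy":0,"dz":0,"wx":0,"wy":0,"wz":0,"claw":75},{"dx":5,"dy":0,"dz":0,"wx":0,"wy":0,"wz":0,"claw":75},{"dx":0,"dy":0,"dz":0,"wx":0,"wy":0,"wz":0,"claw":75}]'
python3 - <<'E'
from h import *
d=grab("wrist"); cv2.imwrite("pics/w7.png",cv2.resize(d["frame"][240:440,180:460],None,fx=2,fy=2))
E
```

```text
clock: 27.15
position: [0.4878, 0.3077, 0.1654]
tool_rot: [3.141, -0.001, -3.135]
force: [0.7, -0.8, 0.3]
grip_width: 0.024
finger_force: 60.9
clock: 28.02
position: [0.6411, 0.3039, 0.074]
tool_rot: [-3.141, -0.002, 3.141]
force: [-0.8, 0.6, -0.2]
grip_width: 0.0239
finger_force: 60.9
clock: 28.65
position: [0.6029, 0.2764, 0.1733]
tool_rot: [3.138, 0.004, 3.139]
force: [-0.4, 0.7, -0.6]
grip_width: 0.0638
finger_force: 0.0
clock: 29.02
position: [0.4994, 0.2748, 0.1717]
tool_rot: [-3.141, 0.001, -3.141]
force: [1.3, 0.2, 0.1]
grip_width: 0.0641
finger_force: 0.0
```

View pics/w7.png

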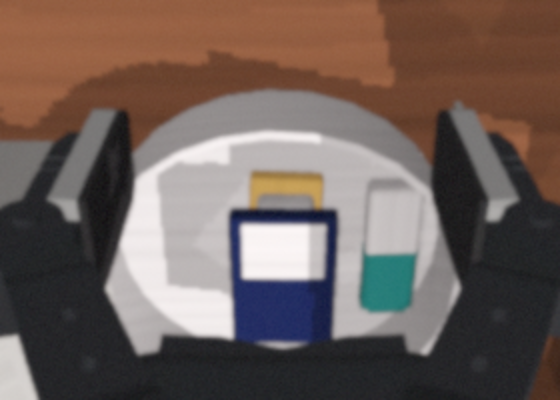

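The second stick lies flat beside the stack, at (390,245) in the crop. Next is the second opener, at (0.421,-0.199).

```bash
python3 -m handwheel '[{"dx":5,"dy":0,"dz":0,"wx":0,"wy":0,"wz":0,"claw":75},{"dx":2.8,"dy":-5,"dz":0,"wx":0,"wy":0,"wz":0,"claw":75},{"dx":0,"dy":-5.2,"dz":0,"wx":0,"wy":0,"wz":0,"claw":75},{"dx":0,"dy":-5.2,"dz":0,"wx":0,"wy":0,"wz":0,"claw":75},{"dx":0,"dy":-5.2,"dz":0,"wx":0,"wy":0,"wz":0,"claw":75},{"dx":0,"dy":-5.2,"dz":0,"wx":0,"wy":0,"wz":0,"claw":75},{"dx":0,"dy":-5.2,"dz":0,"wx":0,"wy":0,"wz":0,"claw":75},{"dx":0,"dy":-5.2,"dz":0,"wx":0,"wy":0,"wz":0,"claw":75}]'
python3 -m handwheel '[{"dx":0,"dy":-5.2,"dz":0,"wx":0,"wy":0,"wz":-0.04,"claw":75},{"dx":0,"dy":-5.2,"dz":0,"wx":0,"wy":0,"wz":0,"claw":75},{"dx":0,"dy":-0.8,"dz":4,"wx":0,"wy":0,"wz":0,"claw":75},{"dx":0,"dy":0,"dz":5,"wx":0,"wy":0,"wz":0,"claw":75},{"dx":0,"dy":0,"dz":4,"wx":0,"wy":0,"wz":0,"claw":75},{"dx":0,"dy":0,"dz":0,"wx":0,"wy":0,"wz":0,"claw":75}]'
python3 - <<'E'
from h import *
d=grab("wrist"); blobs(d,z=.022); s=tool()[0];print(s["tool_rot"],s["qpos"],go(.421,-.199,.013,np.radians(182)))
E
```

```text
clock: 30.08
position: [0.4237, -0.0895, 0.1709]
tool_rot: [-3.141, 0.002, 3.138]
force: [1.7, 0.6, 0.1]
grip_width: 0.0641
finger_force: 0.0
clock: 30.82
position: [0.4245, -0.1989, 0.0389]
tool_rot: [3.14, -0.003, -3.104]
force: [0.7, -0.4, 1.4]
grip_width: 0.0639
finger_force: 0.0
navy [ 420. -321.] [74. 51.] 18 [104. 283.]
brass [ 420. -203.] [84. 34.] 2 [313. 269.]
[ 3.14109333e+00 -5.24713234e-04 -3.10396357e+00] [ 0.8837693   0.71963769 -0.76604679  2.10533096  0.84430762  0.65721893
  1.13776384] (array([0.43, 0.03, 2.75]), array([ 0.   , -0.001,  0.003]))
```

```bash
python3 -m handwheel '[{"dx":0.4,"dy":-0.3,"dz":1.5,"wx":0,"wy":0,"wz":0,"claw":75},{"dx":0,"dy":0,"dz":1.1,"wx":0,"wy":0,"wz":0,"claw":75},{"dx":0,"dy":0,"dz":0,"wx":0,"wy":0,"wz":0,"claw":0},{"dx":0,"dy":0,"dz":0,"wx":0,"wy":0,"wz":0,"claw":0},{"dx":0,"dy":0,"dz":0,"wx":0,"wy":0,"wz":0,"claw":0},{"dx":0,"dy":0,"dz":0,"wx":0,"wy":0,"wz":0,"claw":0}]' 60
python3 -m handwheel '[{"dx":0,"dy":0,"dz":-5,"wx":0,"wy":0,"wz":0,"claw":0},{"dx":0,"dy":0,"dz":-5,"wx":0,"wy":0,"wz":0,"claw":0},{"dx":0,"dy":0,"dz":-5,"wx":0,"wy":0,"wz":0.04,"claw":0},{"dx":0,"dy":0,"dz":0,"wx":0,"wy":0,"wz":0,"claw":0}]' 60
```

```text
clock: 31.62
position: [0.4215, -0.2024, 0.0153]
tool_rot: [-3.141, 0.001, -3.104]
force: [-2.7, 1.3, 10.2]
grip_width: 0.0322
finger_force: 58.6
clock: 32.12
position: [0.4224, -0.2029, 0.1678]
tool_rot: [-3.139, 0.004, 3.138]
force: [-1.2, -1.0, -1.4]
grip_width: 0.0319
finger_force: 61.0
```

```bash
python3 -m handwheel '[{"dx":0,"dy":5.2,"dz":0,"wx":0,"wy":0,"wz":0,"claw":0},{"dx":0,"dy":5.2,"dz":0,"wx":0,"wy":0,"wz":0,"claw":0},{"dx":0,"dy":5.2,"dz":0,"wx":0,"wy":0,"wz":0,"claw":0},{"dx":0,"dy":5.2,"dz":0,"wx":0,"wy":0,"wz":0,"claw":0},{"dx":0,"dy":5.2,"dz":0,"wx":0,"wy":0,"wz":0,"claw":0},{"dx":0,"dy":5.2,"dz":0,"wx":0,"wy":0,"wz":0,"claw":0},{"dx":0,"dy":5.2,"dz":0,"wx":0,"wy":0,"wz":0,"claw":0},{"dx":0,"dy":5.2,"dz":0,"wx":0,"wy":0,"wz":0,"claw":0}]'
python3 -m handwheel '[{"dx":-2,"dy":5.2,"dz":0,"wx":0,"wy":0,"wz":0,"claw":0},{"dx":-4.8,"dy":0.7,"dz":0,"wx":0,"wy":0,"wz":0,"claw":0},{"dx":-5,"dy":0,"dz":0,"wx":0,"wy":0,"wz":0,"claw":0},{"dx":-5,"dy":0,"dz":0,"wx":0,"wy":0,"wz":0,"claw":0},{"dx":-5,"dy":0,"dz":0,"wx":0,"wy":0,"wz":0,"claw":0},{"dx":0,"dy":0,"dz":4,"wx":0,"wy":0,"wz":0,"claw":0},{"dx":0,"dy":0,"dz":3,"wx":0,"wy":0,"wz":0,"claw":0},{"dx":0,"dy":0,"dz":0,"wx":0,"wy":0,"wz":0,"claw":0}]'
```

```text
clock: 33.12
position: [0.4217, 0.2152, 0.1641]
tool_rot: [-3.141, -0.0, 3.139]
force: [0.2, 0.0, -0.9]
grip_width: 0.0317
finger_force: 61.0
clock: 34.12
position: [0.639, 0.2715, 0.092]
tool_rot: [-3.14, -0.004, 3.14]
force: [-0.1, 0.3, 0.6]
grip_width: 0.0319
finger_force: 61.0
```

```bash
python3 -m handwheel '[{"dx":0,"dy":0,"dz":2,"wx":0,"wy":0,"wz":0,"claw":0},{"dx":0,"dy":0,"dz":0,"wx":0,"wy":0,"wz":0,"claw":0},{"dx":0,"dy":0,"dz":0,"wx":0,"wy":0,"wz":0,"claw":52},{"dx":0,"dy":0,"dz":0,"wx":0,"wy":0,"wz":0,"claw":52},{"dx":0,"dy":0,"dz":-4,"wx":0,"wy":0,"wz":0,"claw":52},{"dx":0,"dy":0,"dz":-5,"wx":0,"wy":0,"wz":0,"claw":75},{"dx":4,"dy":0,"dz":-1,"wx":0,"wy":0,"wz":0,"claw":80},{"dx":5,"dy":0,"dz":0,"wx":0,"wy":0,"wz":0,"claw":80}]'
python3 -m handwheel '[{"dx":5,"dy":0,"dz":0,"wx":0,"wy":0,"wz":0,"claw":80},{"dx":0,"dy":0,"dz":0,"wx":0,"wy":0,"wz":0,"claw":80}]'
python3 - <<'E'
from h import *
d=grab("wrist"); cv2.imwrite("pics/w8.png",cv2.resize(d["frame"][240:440,180:460],None,fx=2,fy=2))
E
python3 -m handwheel '[{"dx":5,"dy":-2,"dz":0,"wx":0,"wy":0,"wz":0,"claw":80},{"dx":3,"dy":-5,"dz":0,"wx":0,"wy":0,"wz":0,"claw":80},{"dx":0,"dy":-5.2,"dz":0,"wx":0,"wy":0,"wz":0,"claw":80},{"dx":0,"dy":-5.2,"dz":0,"wx":0,"wy":0,"wz":0,"claw":80},{"dx":0,"dy":-5.2,"dz":0,"wx":0,"wy":0,"wz":0,"claw":80},{"dx":0,"dy":-5.2,"dz":0,"wx":0,"wy":0,"wz":0,"claw":80},{"dx":0,"dy":-5.2,"dz":0,"wx":0,"wy":0,"wz":0,"claw":80},{"dx":0,"dy":-5.2,"dz":0,"wx":0,"wy":0,"wz":0,"claw":80}]'
python3 -m handwheel '[{"dx":0,"dy":-5.2,"dz":0,"wx":0,"wy":0,"wz":0,"claw":80},{"dx":0,"dy":-5.2,"dz":0,"wx":0,"wy":0,"wz":0,"claw":80},{"dx":0,"dy":-5.2,"dz":0,"wx":0,"wy":0,"wz":0,"claw":80},{"dx":0,"dy":-5.2,"dz":0,"wx":0,"wy":0,"wz":0,"claw":80},{"dx":0,"dy":0,"dz":3,"wx":0,"wy":0,"wz":-0.155,"claw":80},{"dx":0,"dy":0,"dz":3,"wx":0,"wy":0,"wz":-0.155,"claw":80},{"dx":0,"dy":0,"dz":0,"wx":0,"wy":0,"wz":0,"claw":80}]'
python3 - <<'E'
from h import *
d=grab("wrist"); blobs(d,z=.022); s=tool()[0];print(s["tool_rot"],s["qpos"],go(.421,-.321,.035,np.radians(198)))
E
```

```text
clock: 35.12
position: [0.5499, 0.2726, 0.1757]
tool_rot: [3.14, 0.002, 3.138]
force: [-0.4, 0.5, 0.7]
grip_width: 0.0684
finger_force: 0.0
clock: 35.38
position: [0.4978, 0.2727, 0.1754]
tool_rot: [-3.141, 0.001, -3.141]
force: [0.5, 0.3, 0.7]
grip_width: 0.0686
finger_force: 0.0
clock: 36.42
position: [0.42, -0.1117, 0.1748]
tool_rot: [-3.141, 0.001, 3.138]
force: [1.3, 0.9, -0.3]
grip_width: 0.0683
finger_force: 0.0
clock: 37.3
position: [0.4182, -0.3174, 0.113]
tool_rot: [3.139, -0.001, -2.836]
force: [0.1, 0.0, 0.1]
grip_width: 0.0686
finger_force: 0.0
navy [ 420. -325.] [75. 46.] 18 [309. 254.]
[ 3.14040010e+00  1.54182956e-04 -2.83822803e+00] [ 1.19648252  0.70160942 -0.9356218   1.92763351  0.72731127  0.89491783
  1.75897532] (array([-0.1 , -0.4 ,  7.93]), array([ 0.001,  0.   , -0.011]))
```

View pics/w8.png

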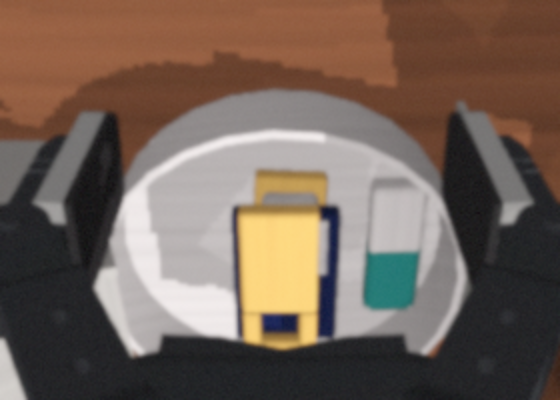

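The second opener sits flat on the stack at (280,270). Now the last card.

```bash
python3 -m handwheel '[{"dx":0.1,"dy":-0.6,"dz":4,"wx":0,"wy":0,"wz":-0.01,"claw":80},{"dx":0,"dy":0,"dz":3.9,"wx":0,"wy":0,"wz":0,"claw":80},{"dx":0,"dy":0,"dz":0,"wx":0,"wy":0,"wz":0,"claw":80}]' 60
python3 - <<'E'
from h import *
d=grab("wrist"); blobs(d,z=.022); print(go(.420,-.324,.011,np.radians(198)))
E
```

```text
clock: 37.72
position: [0.4193, -0.3232, 0.035]
tool_rot: [3.14, -0.001, -2.827]
force: [-0.4, 0.2, 1.1]
grip_width: 0.0681
finger_force: 0.0
navy [ 420. -325.] [75. 46.] 18 [316. 305.]
(array([ 0.03, -0.05,  2.55]), array([-0.   ,  0.   ,  0.001]))
```

```bash
python3 -m handwheel '[{"dx":0,"dy":-0.1,"dz":1.3,"wx":0,"wy":0,"wz":0,"claw":80},{"dx":0,"dy":0,"dz":1.1,"wx":0,"wy":0,"wz":0,"claw":80},{"dx":0,"dy":0,"dz":0,"wx":0,"wy":0,"wz":0,"claw":0},{"dx":0,"dy":0,"dz":0,"wx":0,"wy":0,"wz":0,"claw":0},{"dx":0,"dy":0,"dz":0,"wx":0,"wy":0,"wz":0,"claw":0},{"dx":0,"dy":0,"dz":0,"wx":0,"wy":0,"wz":0,"claw":0}]' 60
python3 -m handwheel '[{"dx":0,"dy":0,"dz":-5,"wx":0,"wy":0,"wz":0,"claw":0},{"dx":0,"dy":0,"dz":-5,"wx":0,"wy":0,"wz":0,"claw":0},{"dx":0,"dy":0,"dz":-5,"wx":0,"wy":0,"wz":0.157,"claw":0},{"dx":0,"dy":0,"dz":0,"wx":0,"wy":0,"wz":0.157,"claw":0},{"dx":0,"dy":0,"dz":0,"wx":0,"wy":0,"wz":0,"claw":0}]' 60
```

```text
clock: 38.52
position: [0.4199, -0.3244, 0.0115]
tool_rot: [-3.141, 0.0, -2.825]
force: [-0.8, 0.5, 2.8]
grip_width: 0.0463
finger_force: 61.8
clock: 39.15
position: [0.4197, -0.3245, 0.1617]
tool_rot: [-3.14, -0.0, -3.138]
force: [0.2, -0.3, -0.5]
grip_width: 0.046
finger_force: 62.2
```

```bash
python3 -m handwheel '[{"dx":0,"dy":5.2,"dz":0,"wx":0,"wy":0,"wz":0,"claw":0},{"dx":0,"dy":5.2,"dz":0,"wx":0,"wy":0,"wz":0,"claw":0},{"dx":0,"dy":5.2,"dz":0,"wx":0,"wy":0,"wz":0,"claw":0},{"dx":0,"dy":5.2,"dz":0,"wx":0,"wy":0,"wz":0,"claw":0},{"dx":0,"dy":5.2,"dz":0,"wx":0,"wy":0,"wz":0,"claw":0},{"dx":0,"dy":5.2,"dz":0,"wx":0,"wy":0,"wz":0,"claw":0},{"dx":0,"dy":5.2,"dz":0,"wx":0,"wy":0,"wz":0,"claw":0},{"dx":0,"dy":5.2,"dz":0,"wx":0,"wy":0,"wz":0,"claw":0}]'
python3 -m handwheel '[{"dx":0,"dy":5.2,"dz":0,"wx":0,"wy":0,"wz":0,"claw":0},{"dx":0,"dy":5.2,"dz":0,"wx":0,"wy":0,"wz":0,"claw":0},{"dx":-2,"dy":5.2,"dz":0,"wx":0,"wy":0,"wz":0,"claw":0},{"dx":-5,"dy":2.2,"dz":0,"wx":0,"wy":0,"wz":0,"claw":0},{"dx":-5,"dy":0,"dz":0,"wx":0,"wy":0,"wz":0,"claw":0},{"dx":-5,"dy":0,"dz":0,"wx":0,"wy":0,"wz":0,"claw":0},{"dx":-5,"dy":0,"dz":0,"wx":0,"wy":0,"wz":0,"claw":0},{"dx":0,"dy":0,"dz":0,"wx":0,"wy":0,"wz":0,"claw":0}]'
```

```text
clock: 40.15
position: [0.4179, 0.0932, 0.1608]
tool_rot: [-3.142, -0.001, -3.134]
force: [0.9, 0.1, -1.5]
grip_width: 0.0462
finger_force: 62.2
clock: 41.15
position: [0.64, 0.2693, 0.1591]
tool_rot: [-3.141, -0.002, -3.137]
force: [-1.3, 0.4, -0.7]
grip_width: 0.0462
finger_force: 62.2
```

```bash
python3 -m handwheel '[{"dx":0,"dy":0.2,"dz":4,"wx":0,"wy":0,"wz":0,"claw":0},{"dx":0,"dy":0,"dz":4,"wx":0,"wy":0,"wz":0,"claw":0},{"dx":0,"dy":0,"dz":0.4,"wx":0,"wy":0,"wz":0,"claw":0},{"dx":0,"dy":0,"dz":0,"wx":0,"wy":0,"wz":0,"claw":66},{"dx":0,"dy":0,"dz":0,"wx":0,"wy":0,"wz":0,"claw":66},{"dx":0,"dy":0,"dz":-4,"wx":0,"wy":0,"wz":0,"claw":66},{"dx":0,"dy":0,"dz":-5,"wx":0,"wy":0,"wz":0,"claw":75},{"dx":4,"dy":0,"dz":-1,"wx":0,"wy":0,"wz":0,"claw":80}]'
python3 -m handwheel '[{"dx":5,"dy":0,"dz":0,"wx":0,"wy":0,"wz":0,"claw":80},{"dx":5,"dy":0,"dz":0,"wx":0,"wy":0,"wz":0,"claw":80},{"dx":5,"dy":-3,"dz":0,"wx":0,"wy":0,"wz":0,"claw":80},{"dx":3,"dy":-5,"dz":0,"wx":0,"wy":0,"wz":0,"claw":80},{"dx":0,"dy":-5,"dz":0,"wx":0,"wy":0,"wz":0,"claw":80},{"dx":0,"dy":-5,"dz":0,"wx":0,"wy":0,"wz":0,"claw":80},{"dx":0,"dy":-5,"dz":0,"wx":0,"wy":0,"wz":0,"claw":80},{"dx":0,"dy":0,"dz":0,"wx":0,"wy":0,"wz":0,"claw":80}]'
python3 - <<'E'
from h import *
d=grab("top"); blobs(d,z=.05)
e=grab("scene")
cv2.imwrite("pics/f.png",np.vstack([cv2.resize(d["frame"][90:300,140:560],(800,400))[:300],cv2.resize(e["frame"][320:460,200:420],(471,300))[:, :471] if 0 else cv2.resize(e["frame"][330:450,160:480],(800,300))]))
E
```

```text
clock: 42.15
position: [0.6, 0.2731, 0.1816]
tool_rot: [3.138, 0.006, -3.14]
force: [-0.7, 1.9, 0.4]
grip_width: 0.0681
finger_force: 0.0
clock: 43.15
position: [0.4189, 0.0381, 0.178]
tool_rot: [-3.139, 0.001, 3.139]
force: [-0.2, 0.3, 0.5]
grip_width: 0.0685
finger_force: 0.0
teal [654. 323.] [36. 25.] 2 [202. 154.]
navy [644. 278.] [75. 50.] 1 [223. 153.]
brass [599. 274.] [34.  9.] 89 [224. 177.]
```

View pics/f.png

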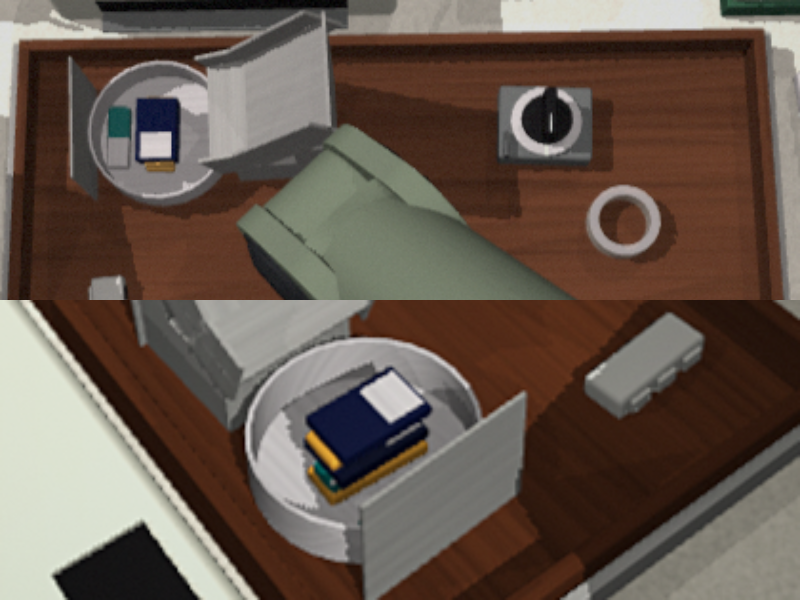

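All six drives are in the cup: the stack of five at (158,130), the second stick at (118,138). The knob stripe is on the tick at (550,120), and the arm touches nothing.

```bash
python3 -c "
from workcell import job_done; print(job_done())"
```

```text
the job is handed in; nothing more can be done
None
```

The job is handed in at about 43 s of the 210 s allowed: the tally knob is back at its zero stop, all six drives are resting in the catch cup, and the hub, mouse and tape were left where they lay; the judging result was not shown.

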